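# Unload the drilled core tube from the port-drilling jig

### The arm

A 6-joint arm with a two-finger parallel gripper is mounted at the origin on a cart in front of the work surface, level with it; the furniture and walls round the work are solid. World frame = base frame: x ahead of the robot, y to its left, z up, the work surface at z = 0. Lengths are in m, angles in rad, forces in N, time in s.
With the tool pointing down it reaches from about 0.35 to 0.775 m from the base axis. Payload 5.5 kg.
Tool frame: the origin (TCP) lies at the very end of the fingers, on their centre line; the grasp point (between the pads) lies 19 mm behind it; z points along the fingers, y is the line along which they close (so a half turn about z gives the same grasp; the last joint's range is limited). The gripper opens to 85 mm and grips with 20 to 120 N. Pads are 22 mm wide; open, the fingers measure 114 mm over their backs; the gripper's body (76 mm by 85 mm) begins 54 mm behind the grasp point. The pads swing forward as they close: fully open they stand 13 mm farther back than shut.
Start: joints at [-1.305, 0.313, 0.046, 1.304, 0, 1.431], TCP at [0.227, -0.528, 0.231] pointing down, gripper open.
Joint ranges: [-2.76, 2.76], [-0.86, 1.69], [-1.03, 1.26], [-2.2, 2.34], [-1.47, 1.5], [-3.14, 3.14]. Speed limits (rad/s): [2.57, 2.57, 3.14, 3.14, 3.14, 3.14].

### API

Orientations are given as a unit quaternion [w, x, y, z].
In Python, from workcell import env, viewer, nets gives the robot as it stands. The module is installed in compiled form; this text tells all that it offers.
- The arm moves only by the tool shift_gripper, called after "Request:" in YAML: its name, and indented under it one key for each argument. Schema: {"type":"object","properties":{"increments":{"type":"array","items":{"type":"array","prefixItems":[{"type":"array","items":{"type":"number"},"minItems":3,"maxItems":3},{"type":"array","items":{"type":"number"},"minItems":3,"maxItems":3}],"minItems":2,"maxItems":2},"minItems":1,"maxItems":8},"finger_gap":{"type":"number"},"force":{"type":"number"},"only":{"type":"string"},"quiet":{"type":"boolean"},"lines":{"type":"string"}},"required":["increments"],"additionalProperties":false}. increments is a list of rows, 1 to 8 of them, each written [[dx, dy, dz], [rx, ry, rz]]: dx, dy, dz in shares of 1 m (1.0 is 1 m), then a rotation vector rx, ry, rz in a scale on which 1.0 is 2 rad; each row is the pose to reach, as a shift and turn from the pose commanded when the call began, along the tool's axes at that moment; what a row does not reach only later rows make up. A row lasts 1/8 s, in which the tool goes at most 0.0625 m and 0.188 rad, less where a joint would pass 70% of its speed; a pose out of reach is approached as far as the arm can. finger_gap is the finger opening in m, set as the call begins (left out keeps the last). The fingers move at their own pace and stop on an object; force is the grip in N (left out, the last holds). Time passes only in rows, so rows that do not move let the fingers close. The tool returns the time, the measured TCP pose, the force, the opening and the grip force at its end. only (a regular expression) keeps the lines of the reply that match it, lines (a string "A,B") keeps lines A to B, and quiet returns only ok. Shift and turn numbers lie between -1 and 1, and a call with a number outside is refused. Input that does not fit is refused with a message, and nothing moves.
- env.get_state(): the state, without advancing time (a new reading comes with each control period).
- viewer.read_camera(name): name is "scene" or "top"; returns a dict with "image" (480x640x3 uint8, red, green, blue), "K" (3x3 intrinsics, pixels), "R" (3x3) and "t" (3): a world point X has camera coordinates R X + t. Camera axes: x right, y down, z forward; pixel columns grow to the right and rows downward; lengths in m; the calibration is good to about 2 mm. A picture is of the moment at which its call begins. There is no depth.
- env.hand_in(): hands the job in; it is judged then, once.
Trained networks look in a picture, given as the dict that the camera call returned (one of the last four; its "shot" number tells which), for a name from the list of things; names that differ only in an ending like _2 or _b are one class to them, and where a whole thing is asked for, a point or a joint stands for the part that bears it (a point fixed in the world has none). Each returns a list of dicts, best first, with "confidence" (0 to 1); they miss things now and then, are a little off and sometimes report something else, mostly with a low value. They report only what shows in the picture. A call takes as long as a camera call. They do not tell look-alikes from the thing itself.
- nets.outline_of(label, picture): "region" (480x640 bool, what is visible of it) and "box" ([left, top, right, bottom] in pixels, round what is visible of it).
The state is a dict: "clock": time; "joint_pos": joint angles; "qvel": joint speeds; "tau": joint torques, N m; "tcp_pos": TCP position; "orientation": TCP orientation; "wrist_force": force on the tool from outside, world axes, zero at the start; "ft_torque": the same for the moment, N m; "finger_gap": finger opening in m; "grip_force": force on a finger pad.
Only numpy, scipy, OpenCV 4.12 (cv2) and the standard library are available. Lean on these libraries where they do the work, as an engineer would, in place of code of your own. Each camera call takes 0.05 s, during which the arm holds its last target. There are 200 camera calls.

### The job

The red-capped core tube in the drilling jig is finished. Lift the jig's hinged hold-down bar by its red ball knob and leave it standing open; then pull up the black plunger knob and draw the carriage, with the tube in it, out from under the bar to its loading position and let the plunger snap back fully home in the hole there. Finally lay the tube gently in the one empty saddle of the grey tray, lying in line with the saddle and centred in it, let go, and leave the blue-capped tubes and the other things on the bench where they are.

Things in the scene. Friction and masses are not known exactly. Their poses are not given: they have to be found in the camera images.
- jig: The fixed drilling jig: aluminium bed 330 mm long (its y) by 124 mm deep (its x), 12 mm thick, dark guide rails along it. Origin under the bed's centre on the bench, z up. At the start the carriage stands towards the jig's +y end, under the bar; its loading position lies 110 mm towards the jig's -y.
- bar_hinge (a point): Hinge axis of the hold-down bar, 94 mm above the bench, at (+47, +80, 94) mm in the jig's frame; the axis runs along the jig's y. Blue hinge cheeks 25 mm either way along y.
- bar (a joint): Angle of the steel hold-down bar (24 mm wide, brass drill bush on top, black inverted-vee shoe over the tube), rad. 0: level, shut, its front on a blue post; grows as the knob end is raised and swung back over the hinge; past upright (1.57) its weight carries it to its stop at 1.85 and keeps it there. Let go below about 1.62 it may fall shut. 0.28 kg, no catch or spring.
- bar_knob (a point): Centre of the red ball knob, 30 mm diameter, on the free end of the bar, 125 mm from the hinge axis; with the bar shut it is at (-78, +80, 94) mm in the jig's frame. A 10 mm neck joins it to the bar. Fingers that close along the jig's y can straddle the neck through the whole swing while they keep pointing down.
- carriage (a joint): Travel of the carriage along the jig's -y, m. 0: pinned under the bar; 0.110: loading position, over its second hole; it can overrun by 2 mm at either end. Friction about 1.5 N. It moves only with the plunger up.
- carriage_seat (a point): Where a tube's centre lies in the carriage's black vee trough, 60 mm above the bench; moves with the carriage. Trough 124 mm long along the jig's y, 36 mm wide, its lips 15 mm below the tube's axis; end plates, 5 mm thick, top 55 mm above the bench, stand 65 mm either way along y. Carriage plate 58 mm wide, top at 32 mm.
- plunger (a joint): Lift of the spring plunger that pins the carriage, m. 0: home in a hole; 0.0075 or more: clear of the index strip; top stop 0.012. The spring pulls it down with 5 N at 0, 9 N at 0.012. On the strip between the holes it rides at about 0.0075. Its round-ended 8 mm pin drops into the 11 mm hole by itself when let go within about 2 mm of it.
- plunger_knob (a point): Centre of the black plunger knob, 27 mm diameter, 21 mm tall, upright on the carriage 107 mm from the seat towards the jig's -y; centre 57.5 mm above the bench when home; below it, from 44 mm down, is its steel sleeve. To index: pinch it from the sides, lift it and move it along the jig: the carriage follows.
- core_tube: The tube to unload: clear tube 38 mm diameter, 120 mm long, brown soil inside, a red cap 46 mm diameter and 16 mm long on each end. About 0.17 to 0.34 kg. Origin at its centre; its x is the tube's axis. It lies along the jig's y at the start.
- tray: Fixed grey tray 162 mm (its x) by 234 mm (its y), walls 5 mm thick and 26 mm high, with three black foam saddles side by side, 64 mm apart along its y, their vees along its x. Origin under its centre on the bench.
- saddle_free: The empty one of the three black vee saddles (130 mm long along its x, 40 mm wide, 14 mm high, vee slopes 30 degrees). Origin at the centre of its underside, 5 mm above the bench; a tube seated in it has its centre 28.6 mm above this origin, and its axis along the saddle's x.
- stored_tube_a: A stored tube of the same size with blue caps, lying in another saddle of the tray; origin at its centre, x along its axis.
- stored_tube_b: The other stored tube with blue caps, as the first.
- reagent_jar: Plastic jar, 52 mm diameter, 113 mm tall, standing in front of the jig; origin under its centre.
- clay_specimen: Brown clay cylinder, 38 mm diameter, 77 mm tall, standing in front of the tray; origin under its centre.
- rubber_stopper: Red rubber stopper, 36 mm diameter, 28 mm tall, in front of the tray; origin under its centre.
- steel_ring: Grey steel ring, 50 mm diameter, 18 mm tall, lying just beyond the jig's -y end; origin under its centre.
- iron_weight: Dark slotted weight, 60 mm diameter, 18 mm thick, lying in front of the jig's +y end; origin under its centre.
- wash_bottle: Wash bottle with a bent spout, 68 x 111 x 203 mm, to the right; origin under its centre.
- moisture_tin: Aluminium tin with its lid, 64 mm diameter, 39 mm tall, at the back; origin under its centre.
- bench_timer: Small white timer, 55 x 70 x 25 mm, at the back; origin under its centre.
Mind the look-alikes: they are no part of the job. Leave any purple look-alike of the saddle_free alone.

How it is judged:
By the outcome, as a careful person would: the job done as asked, in the order asked, and still so for the second after the job is handed in, with the robot touching nothing.
It also fails if it takes over 72 s, if anything falls off the work surface, if the arm or the gripper's body presses on something with over 40 N, if the wrist force passes 120 N, or if a joint passes its speed limit or range.

## Working session

There is one attempt and no reset: what is moved stays moved. The work goes in short steps, Python scripts to look and compute and a tool call to move; the robot and the scene stay as the last step left them, time stands still between calls to the robot, and variables do not carry over. Pictures are saved under pics/ and viewed, at most 10 in all, crops included, and the job is handed in when it is done.

```bash
mkdir -p pics; cat > h.py <<'E'
from workcell import env, viewer, nets
import numpy as np, cv2
def cam(n): return viewer.read_camera(n)
def save(p,name,box=None,s=1):
    im=cv2.cvtColor(p["image"],cv2.COLOR_RGB2BGR)
    if box: im=im[box[1]:box[3],box[0]:box[2]]
    cv2.imwrite("pics/"+name,cv2.resize(im,None,fx=s,fy=s,interpolation=cv2.INTER_CUBIC))
def ray(p,u,v,z):
    R,t=np.array(p["R"]),np.array(p["t"]); c=-R.T@t
    d=R.T@np.linalg.inv(p["K"])@[u,v,1]; return c+d*(z-c[2])/d[2]
def proj(p,X):
    q=np.array(p["K"])@(np.array(p["R"])@np.array(X)+p["t"]); return q[:2]/q[2]
E
python3 - <<'E'
from h import *
for n in ("top","scene"):
    p=cam(n); save(p,n+"0.png"); print(n,(-np.array(p["R"]).T@p["t"]).round(3),np.array(p["K"])[0,0])
    for l in ["jig","bar_knob","plunger_knob","core_tube","tray","saddle_free","stored_tube_a","steel_ring","carriage"]:
        for o in nets.outline_of(l,p)[:3]:
            ys,xs=np.nonzero(o["region"]); r=cv2.minAreaRect(np.c_[xs,ys].astype(np.float32))
            print(l,round(o["confidence"],2),np.round(o["box"]),len(xs),np.round(r[0],1),np.round(r[1],1),round(r[2],1))
print(env.get_state())
E
```

```text
top [0.388 0.052 1.486] 441.21350971834005
jig 0.86 [362. 225. 463. 270.] 3439 [413.5 247.5] [45. 99.] 90.0
bar_knob 0.82 [388. 225. 399. 271.] 360 [393. 248.] [46.  8.] 90.0
plunger_knob 0.63 [418. 239. 429. 243.] 53 [424.4 243.3] [7.2 7.6] 63.4
core_tube 0.67 [374. 235. 414. 251.] 356 [391.5 243.5] [13. 39.] 90.0
tray 0.59 [241. 215. 316. 271.] 2121 [278.8 243.6] [74.5 52.8] 2.7
saddle_free 0.88 [139. 272. 159. 312.] 597 [149.8 290.9] [16.5 38.6] 11.3
saddle_free 0.85 [274. 227. 290. 267.] 530 [278.5 244. ] [36. 15.] 90.0
saddle_free 0.73 [251. 222. 269. 261.] 430 [259. 240.] [13.1 36.3] 1.9
stored_tube_a 0.93 [290. 227. 310. 264.] 452 [298.  244.6] [13.1 37.2] 1.9
stored_tube_a 0.88 [250. 223. 266. 260.] 430 [259.5 239.5] [13.2 35.7] 3.7
steel_ring 0.43 [358. 264. 378. 284.] 226 [367.  275.5] [16.3 17.7] 45.0
steel_ring 0.42 [466. 240. 483. 254.] 134 [474. 246.] [14. 16.] 90.0
carriage 0.9 [371. 236. 430. 257.] 558 [398.5 244. ] [18. 59.] 90.0
scene [-0.588  0.744  1.146] 453.3824926666561
jig 0.74 [337. 211. 416. 244.] 286 [372.5 219.9] [30.3 81.6] 75.0
jig 0.34 [297. 271. 310. 2
[... 675 characters left out ...]
'clock': 1.0, 'joint_pos': array([-1.30456945e+00,  3.13170690e-01,  4.60657081e-02,  1.30362557e+00,
       -2.72033350e-05,  1.43124425e+00]), 'qvel': array([-0.00048753, -0.00074089, -0.00156344, -0.00014609,  0.00110346,
        0.00101628]), 'tau': array([ 1.42064200e-03, -4.80475152e+01,  2.98817164e+01,  1.47695641e-04,
       -3.13239730e-05, -2.27494542e-05]), 'tcp_pos': array([ 0.22698439, -0.5283148 ,  0.23132582]), 'orientation': array([ 3.36815978e-05,  9.79488436e-01,  2.01500378e-01, -1.14928334e-05]), 'wrist_force': array([-0.48250443,  0.52442076, -0.48289334]), 'ft_torque': array([ 0.00458519,  0.03368427, -0.03781897]), 'grip_force': 0.0, 'finger_gap': 0.08522278834303883}
```

```bash
python3 - <<'E'
import cv2
a=cv2.imread("pics/top0.png")[195:320,120:500]; cv2.imwrite("pics/top0c.png",cv2.resize(a,None,fx=2.1,fy=2.1,interpolation=cv2.INTER_CUBIC))
a=cv2.imread("pics/top0.png")[215:285,345:495]; cv2.imwrite("pics/top0j.png",cv2.resize(a,None,fx=5.3,fy=5.3,interpolation=cv2.INTER_CUBIC))
E
```

```text
(no output)
```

View pics/top0c.png

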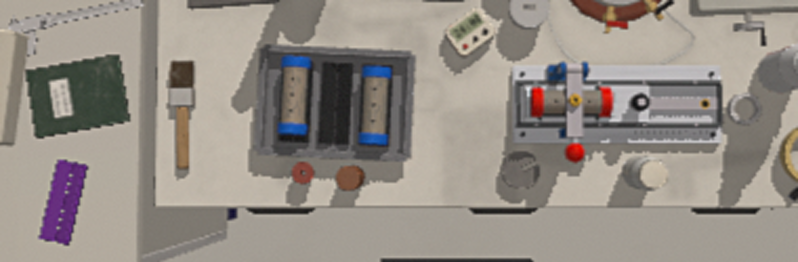

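View pics/top0j.png

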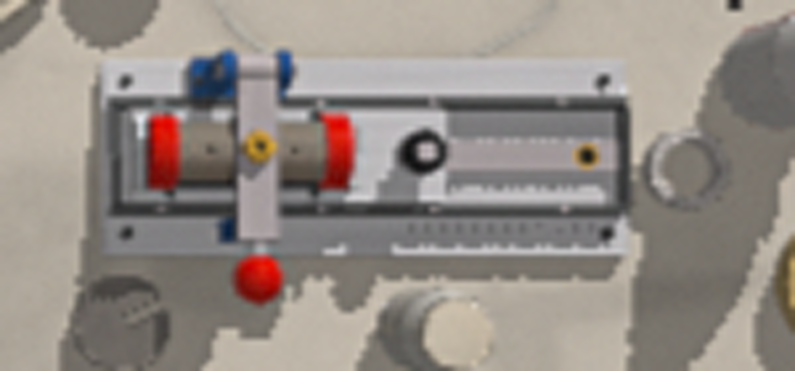

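View pics/scene0.png

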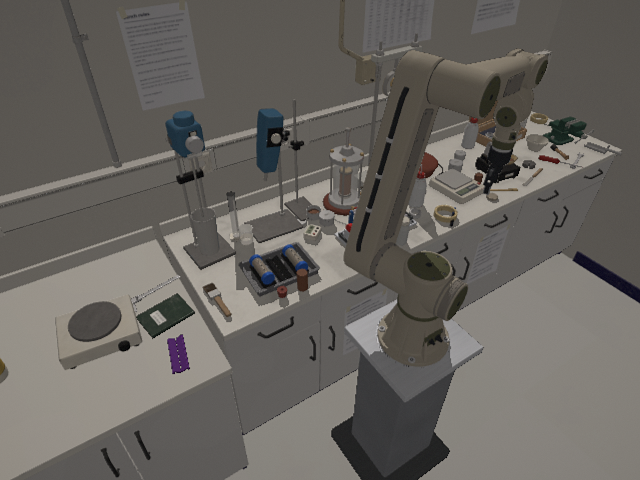

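The black saddle between the blue-capped tubes (top image px 278,244) is the free saddle. The purple one at px (150,291) lies off the tray and is the look-alike. In the enlarged crop, the bar knob is at full-image px (393.7,267.6), the plunger knob at (424.8,243.7) and the jig screws at about (368.6,230.5), (458.8,230.5), (368.8,259), (459.5,259).

```bash
python3 - <<'E'
from h import *
p=cam("top"); im=p["image"]; hsv=cv2.cvtColor(im,cv2.COLOR_RGB2HSV).astype(int)
c=[ray(p,u/5.3+345-.4,v/5.3+215-.4,.012) for u,v in [(125,82),(603,82),(126,233),(607,233)]]
print("screws",np.round(c,4).tolist(), "mean",np.mean(c,0))
red=((hsv[...,0]<8)|(hsv[...,0]>172))&(hsv[...,1]>150)&(hsv[...,2]>90)
n,_,st,ce=cv2.connectedComponentsWithStats(red.astype(np.uint8))
for i in range(1,n):
    if st[i,4]>20 and 340<ce[i,0]<440: print("red",st[i],ce[i].round(1),ray(p,*ce[i],.094).round(4),ray(p,*ce[i],.06).round(4))
dk=(im.max(2)<60); n,_,st,ce=cv2.connectedComponentsWithStats(dk.astype(np.uint8))
for i in range(1,n):
    if st[i,4]>20 and 415<ce[i,0]<435 and 235<ce[i,1]<255: print("blk",st[i],ce[i],ray(p,*ce[i],.068))
for l,z in [("tray",.026),("saddle_free",.019),("stored_tube_a",.034)]:
    for o in nets.outline_of(l,p)[:3]:
        ys,xs=np.nonzero(o["region"]); r=cv2.minAreaRect(np.c_[xs,ys].astype(np.float32))
        b=np.array([ray(p,*q,z) for q in cv2.boxPoints(r)])
        print(l,round(o["confidence"],2),np.round(b[:,:2],3).tolist(),b.mean(0).round(4), ray(p,xs.mean(),ys.mean(),z).round(4))
blue=(hsv[...,0]>100)&(hsv[...,0]<125)&(hsv[...,1]>140)&(hsv[...,2]>80)
n,_,st,ce=cv2.connectedComponentsWithStats(blue.astype(np.uint8))
for i in range(1,n):
    if st[i,4]>20 and 230<ce[i,0]<420: print("blue",st[i],ce[i].round(1),ray(p,*ce[i],.045).round(4))
save(p,"tray.png",(235,205,325,280),7)
E
```

```text
screws [[0.5351, -0.0861, 0.012], [0.5347, -0.3867, 0.012], [0.4397, -0.086, 0.012], [0.4396, -0.3872, 0.012]] mean [ 0.48726388 -0.23647837  0.012     ]
red [409 205  10   3  25] [413.8 205.9] [ 0.6038 -0.2233  0.094 ] [ 0.609 -0.23   0.06 ]
red [373 237   6  14  76] [375.5 243.2] [ 0.4854 -0.101   0.094 ] [ 0.4877 -0.1048  0.06  ]
red [406 237   6  13  59] [408.5 242.9] [ 0.4862 -0.2049  0.094 ] [ 0.4886 -0.2112  0.06  ]
red [390 263   8   9  62] [393.4 267. ] [ 0.4102 -0.1566  0.094 ] [ 0.4108 -0.1617  0.06  ]
blk [421 240   8   8  26] [423.88461538 243.38461538] [ 0.48636207 -0.25895651  0.068     ]
tray 0.93 [[0.407, 0.339], [0.584, 0.333], [0.572, 0.081], [0.396, 0.089]] [0.4895 0.2107 0.026 ] [0.4885 0.2078 0.026 ]
tray 0.48 [[0.672, -0.065], [0.671, -0.128], [0.607, -0.128], [0.608, -0.065]] [ 0.6395 -0.0965  0.026 ] [ 0.6391 -0.095   0.026 ]
saddle_free 0.91 [[0.427, 0.24], [0.555, 0.232], [0.551, 0.183], [0.423, 0.19]] [0.4889 0.2113 0.019 ] [0.4899 0.2112 0.019 ]
saddle_free 0.85 [[0.272, 0.685], [0.404, 0.655], [0.391, 0.599], [0.259, 0.629]] [0.3316 0.6421 0.019 ] [0.3305 0.6429 0.019 ]
stored_tube_a 0.85 [[0.441, 0.301], [0.563, 0.295], [0.56, 0.25], [0.438, 0.257]] [0.5007 0.2756 0.034 ] [0.501  0.2756 0.034 ]
stored_tube_a 0.64 [[0.425, 0.171], [0.547, 0.167], [0.546, 0.124], [0.423, 0.128]] [0.4852 0.1475 0.034 ] [0.4846 0.1478 0.034 ]
stored_tube_a 0.38 [[0.405, 0.338], [0.582, 0.332], [0.57, 0.081], [0.394, 0.089]] [0.488 0.21  0.034] [0.4882 0.2113 0.034 ]
blue [321 133   5  14  25] [323.4 139.9] [0.8335 0.0638 0.045 ]
blue [254 221  14   7  67] [260.6 223.9] [0.5527 0.2703 0.045 ]
blue [293 226  14   6  68] [299.2 228.4] [0.5375 0.1431 0.045 ]
blue [252 254  15   5  71] [258.8 256. ] [0.4471 0.2753 0.045 ]
blue [291 258  14   6  71] [297.5 260.7] [0.4314 0.1485 0.045 ]
```

View pics/tray.png

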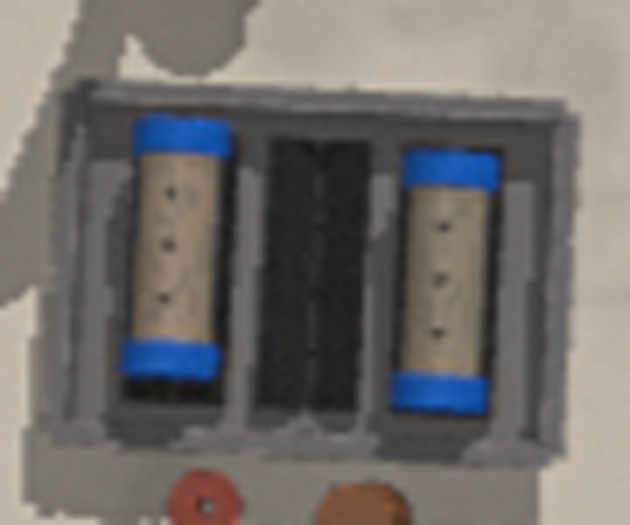

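The jig sits at about (0.487, -0.2365) with yaw near 0. The bar knob is measured at (0.410, -0.157, 0.094), and the jig geometry predicts (0.409, -0.1565). The free saddle is at (0.489, 0.211) with yaw about -0.05. I'll move above the bar knob now.

Careful with the scale: turns go in shares of 2 rad. That gives: 0.406 rad / 2 = 0.203.

Request:
shift_gripper:
  increments:
    - [[0.315, -0.269, 0], [0, 0, 0.203]]
    - [[0.315, -0.269, 0], [0, 0, 0.203]]
    - [[0.315, -0.269, 0], [0, 0, 0.203]]
    - [[0.315, -0.269, 0], [0, 0, 0.203]]
    - [[0.315, -0.269, 0], [0, 0, 0.203]]
    - [[0.315, -0.269, 0], [0, 0, 0.203]]
    - [[0.315, -0.269, 0], [0, 0, 0.203]]
    - [[0.315, -0.269, 0], [0, 0, 0.203]]
  finger_gap: 0.07
  force: 25

```text
clock: 2.2
tcp_pos: [0.411, -0.1545, 0.2315]
orientation: [0.0, 1.0, 0.002, 0.0]
wrist_force: [-0.3, 0.3, -0.1]
finger_gap: 0.0701
grip_force: 0.0
```

Request:
shift_gripper:
  increments:
    - [[0, 0.002, 0.06], [0, 0, 0]]
    - [[-0.001, 0.002, 0.12], [0, 0, 0]]
    - [[-0.001, 0.002, 0.158], [0, 0, 0]]
    - [[-0.001, 0.002, 0.158], [0, 0, 0]]
    - [[-0.001, 0.002, 0.158], [0, 0, 0]]

```text
clock: 2.82
tcp_pos: [0.41, -0.16, 0.0746]
orientation: [0.001, 1.0, -0.001, 0.001]
wrist_force: [0.5, 0.3, -0.4]
finger_gap: 0.0701
grip_force: 0.0
```

Request:
shift_gripper:
  increments:
    - [[0, 0, 0], [0, 0, 0]]
    - [[0, 0, 0], [0, 0, 0]]
    - [[0, 0, 0], [0, 0, 0]]
    - [[0, 0, 0], [0, 0, 0]]
    - [[0, 0, 0], [0, 0, 0]]
  finger_gap: 0.02
  force: 25

```text
clock: 3.45
tcp_pos: [0.4102, -0.159, 0.0747]
orientation: [0.0, 1.0, 0.0, 0.001]
wrist_force: [0.1, 2.5, 6.3]
finger_gap: 0.0286
grip_force: 24.1
```

```bash
python3 - <<'E'
from h import *
p=cam("scene"); save(p,"s1.png",(330,170,440,270),7)
E
```

```text
(no output)
```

View pics/s1.png

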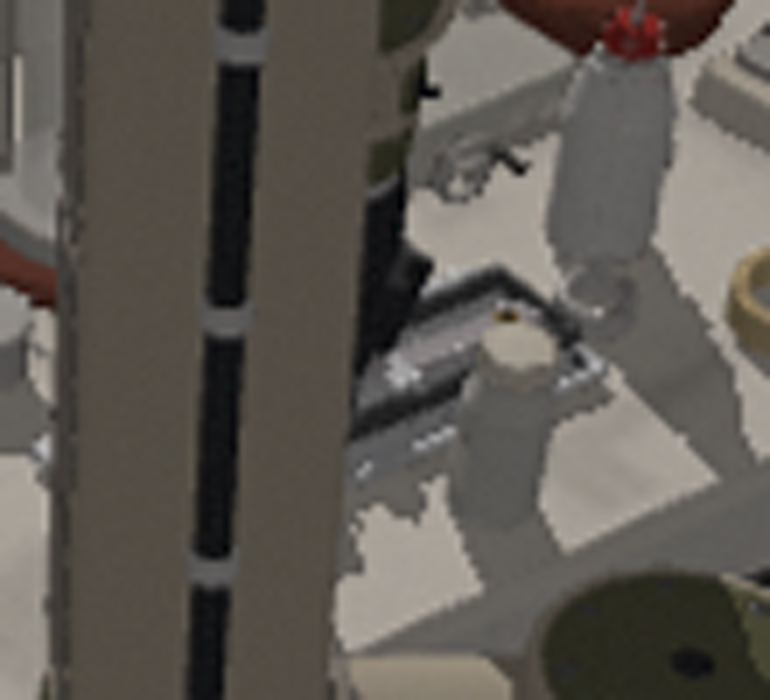

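The arm hides the grasp in that picture. The 28.6 mm gap and the +6 N upward force suggest the pads sit above the ball's equator. I'll regrip lower.

Request:
shift_gripper:
  increments:
    - [[0, 0, 0], [0, 0, 0]]
    - [[0, -0.001, 0.006], [0, 0, 0]]
    - [[0, -0.001, 0.006], [0, 0, 0]]
  finger_gap: 0.05

```text
clock: 3.88
tcp_pos: [0.4087, -0.1575, 0.0666]
orientation: [-0.0, 1.0, -0.0, -0.001]
wrist_force: [-0.3, -0.1, -0.0]
finger_gap: 0.05
grip_force: 0.0
```

Request:
shift_gripper:
  increments:
    - [[0, 0, 0], [0, 0, 0]]
    - [[0, 0, 0], [0, 0, 0]]
    - [[0, 0, 0], [0, 0, 0]]
    - [[0, 0, 0], [0, 0, 0]]
  finger_gap: 0.02
  force: 30

```text
clock: 4.38
tcp_pos: [0.4091, -0.1589, 0.0674]
orientation: [0.001, 1.0, -0.001, -0.0]
wrist_force: [-2.2, -5.1, 0.2]
finger_gap: 0.0283
grip_force: 29.5
```

Request:
shift_gripper:
  increments:
    - [[0.002, 0, -0.02], [0, 0, 0]]
    - [[0.005, 0, -0.035], [0, 0, 0]]
    - [[0.0105, 0, -0.05], [0, 0, 0]]
    - [[0.0185, 0, -0.0655], [0, 0, 0]]
    - [[0.029, 0, -0.08], [0, 0, 0]]
    - [[0.0415, 0, -0.093], [0, 0, 0]]
    - [[0.0575, 0, -0.105], [0, 0, 0]]
    - [[0.0575, 0, -0.105], [0, 0, 0]]

```text
clock: 5.38
tcp_pos: [0.4675, -0.159, 0.1731]
orientation: [0.001, 1.0, 0.0, 0.0]
wrist_force: [-4.0, -6.6, 2.7]
finger_gap: 0.0282
grip_force: 30.8
```

```bash
python3 - <<'E'
from h import *
p=cam("top"); hsv=cv2.cvtColor(p["image"],cv2.COLOR_RGB2HSV).astype(int)
red=((hsv[...,0]<8)|(hsv[...,0]>172))&(hsv[...,1]>150)&(hsv[...,2]>60)
n,_,st,ce=cv2.connectedComponentsWithStats(red.astype(np.uint8))
for i in range(1,n):
    if st[i,4]>4 and 340<ce[i,0]<440: print("red",st[i],ce[i].round(1))
print("knob exp",proj(p,[.4665,-.157,.199]),"shut",proj(p,[.409,-.157,.094]))
E
```

```text
red [398 154   6   8  15] [400.9 156.7]
red [388 159   7  11  13] [390.8 163.9]
red [391 185   3   3   5] [392.2 185.8]
red [432 188   6   8   9] [434.9 191.8]
red [390 191   6   7  10] [392.4 193.9]
red [397 199   4   3   5] [398.4 199.8]
red [409 205  10   3  24] [413.6 205.8]
red [373 237   7  14  78] [375.6 243.2]
knob exp [398.73376354 247.09251562] shut [393.52669175 267.39651134]
```

Still holding: the gap is unchanged and the shut position is empty. Next, past upright.

Request:
shift_gripper:
  increments:
    - [[0.0135, 0, -0.0075], [0, 0, 0]]
    - [[0.028, 0, -0.0135], [0, 0, 0]]
    - [[0.043, 0, -0.0175], [0, 0, 0]]
    - [[0.0587, 0, -0.0195], [0, 0, 0]]
    - [[0.0712, 0, -0.02], [0, 0, 0]]
    - [[0.0836, 0, -0.0188], [0, 0, 0]]
    - [[0.092, 0, -0.0175], [0, 0, 0]]
    - [[0.096, 0, -0.0165], [0, 0, 0]]

```text
clock: 6.42
tcp_pos: [0.5628, -0.1591, 0.1886]
orientation: [0.001, 1.0, -0.0, 0.0]
wrist_force: [-0.2, -6.1, 1.7]
finger_gap: 0.0282
grip_force: 31.9
```

Request:
shift_gripper:
  increments:
    - [[0, 0, 0], [0, 0, 0]]
    - [[0, 0, 0], [0, 0, 0]]

```text
clock: 6.68
tcp_pos: [0.5625, -0.1591, 0.1887]
orientation: [0.001, 1.0, -0.001, 0.0]
wrist_force: [-0.7, -5.6, 2.3]
finger_gap: 0.0281
grip_force: 32.0
```

Request:
shift_gripper:
  increments:
    - [[0, 0, 0], [0, 0, 0]]
    - [[0, 0, 0], [0, 0, 0]]
    - [[0, 0, 0], [0, 0, 0]]
    - [[0, 0, -0.03], [0, 0, 0]]
    - [[-0.03, 0.02, -0.07], [0, 0, 0]]
    - [[-0.09, 0.07, -0.08], [0, 0, 0]]
    - [[-0.15, 0.12, -0.08], [0, 0, 0]]
    - [[-0.2, 0.13, -0.08], [0, 0, 0]]
  finger_gap: 0.06

```text
clock: 7.68
tcp_pos: [0.3782, -0.2825, 0.2687]
orientation: [0.001, 1.0, 0.0, 0.0]
wrist_force: [-0.9, -2.3, 0.1]
finger_gap: 0.06
grip_force: 0.0
```

Request:
shift_gripper:
  increments:
    - [[-0.05, 0.06, 0], [0, 0, 0]]
    - [[-0.05, 0.06, 0], [0, 0, 0]]
    - [[-0.05, 0.06, 0], [0, 0, 0]]
  finger_gap: 0.04

```text
clock: 8.05
tcp_pos: [0.3288, -0.3415, 0.2686]
orientation: [-0.0, 1.0, -0.001, 0.0]
wrist_force: [0.9, 0.6, -0.0]
finger_gap: 0.0398
grip_force: 0.0
```

```bash
python3 - <<'E'
from h import *
p=cam("top"); save(p,"t2.png",(345,195,495,285),5.3); o=nets.outline_of("plunger_knob",p)
for q in o: ys,xs=np.nonzero(q["region"]); print(q["confidence"],q["box"],xs.mean(),ys.mean(),len(xs))
for y in (-.2635,-.26): print(proj(p,[.487,y,.068]))
print(proj(p,[.568,-.1565,.214]),proj(p,[.409,-.1565,.094]))
E
```

```text
0.65 [417.4, 241.5, 428.5, 243.7] 424.0 243.21428571428572 56
[425.30232881 243.18518334]
[424.20775896 243.18607219]
[398.97994782 211.79151698] [393.36716622 267.39650001]
```

View pics/t2.png

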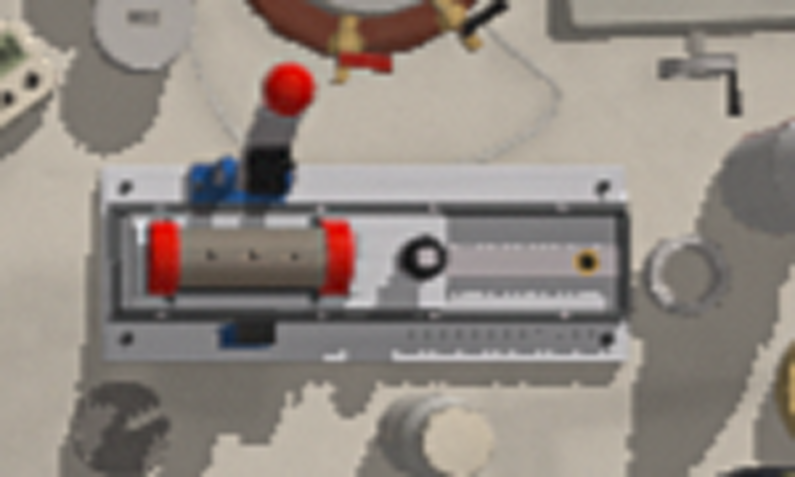

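The bar stands open at its stop (knob at crop 288,89, which matches 1.85 rad). The plunger knob is at crop (423,257), about (0.487, -0.262). I'll go above it and then down.

Request:
shift_gripper:
  increments:
    - [[0.06, -0.03, 0], [0, 0, 0]]
    - [[0.11, -0.055, 0], [0, 0, 0]]
    - [[0.158, -0.0795, 0.03], [0, 0, 0]]
    - [[0.158, -0.0795, 0.09], [0, 0, 0]]
    - [[0.158, -0.0795, 0.15], [0, 0, 0]]
    - [[0.158, -0.0795, 0.15], [0, 0, 0]]
  finger_gap: 0.04

```text
clock: 8.9
tcp_pos: [0.4845, -0.2569, 0.1139]
orientation: [-0.003, 1.0, 0.002, -0.005]
wrist_force: [-1.0, 0.9, 0.3]
finger_gap: 0.0401
grip_force: 0.0
```

Request:
shift_gripper:
  increments:
    - [[0, 0, 0.03], [0, 0, 0]]
    - [[0, 0, 0.06], [0, 0, 0]]
    - [[0, 0, 0.0805], [0, 0, 0]]
    - [[0, 0, 0.0805], [0, 0, 0]]

```text
clock: 9.4
tcp_pos: [0.4889, -0.2619, 0.04]
orientation: [0.001, 1.0, 0.0, 0.001]
wrist_force: [0.8, -0.2, 0.4]
finger_gap: 0.0399
grip_force: 0.0
```

Request:
shift_gripper:
  increments:
    - [[0, 0, 0.001], [0, 0, 0]]
    - [[0, 0, 0.001], [0, 0, 0]]
    - [[0, 0, 0.001], [0, 0, 0]]
    - [[0, 0, 0.001], [0, 0, 0]]
  finger_gap: 0.015
  force: 60

```text
clock: 9.9
tcp_pos: [0.4893, -0.2643, 0.0407]
orientation: [0.003, 1.0, -0.0, 0.002]
wrist_force: [-1.6, -4.1, 4.9]
finger_gap: 0.025
grip_force: 58.6
```

Request:
shift_gripper:
  increments:
    - [[0, 0, -0.003], [0, 0, 0]]
    - [[0, 0, -0.006], [0, 0, 0]]
    - [[0, 0, -0.0105], [0, 0, 0]]
    - [[0, 0, -0.0105], [0, 0, 0]]
    - [[0, 0, -0.0105], [0, 0, 0]]

```text
clock: 10.52
tcp_pos: [0.489, -0.264, 0.0491]
orientation: [0.002, 1.0, -0.0, 0.002]
wrist_force: [3.2, -6.9, -8.3]
finger_gap: 0.0251
grip_force: 59.5
```

Request:
shift_gripper:
  increments:
    - [[0, 0, -0.0015], [0, 0, 0]]
    - [[0, 0.015, -0.0015], [0, 0, 0]]
    - [[0, 0.035, -0.0015], [0, 0, 0]]
    - [[0, 0.055, -0.0015], [0, 0, 0]]
    - [[0, 0.075, -0.0015], [0, 0, 0]]
    - [[0, 0.095, -0.0015], [0, 0, 0]]
    - [[0, 0.105, -0.0015], [0, 0, 0]]
    - [[0, 0.112, -0.0015], [0, 0, 0]]

```text
clock: 11.52
tcp_pos: [0.4887, -0.3734, 0.0494]
orientation: [-0.001, 1.0, 0.0, 0.001]
wrist_force: [4.9, 1.5, -8.7]
finger_gap: 0.0254
grip_force: 59.9
```

Request:
shift_gripper:
  increments:
    - [[0, 0, 0], [0, 0, 0]]
    - [[0, 0, 0], [0, 0, 0]]
    - [[0, 0, 0], [0, 0, 0]]

```text
clock: 11.9
tcp_pos: [0.4888, -0.374, 0.0497]
orientation: [0.0, 1.0, 0.0, 0.001]
wrist_force: [5.0, -0.3, -7.8]
finger_gap: 0.0251
grip_force: 60.1
```

Request:
shift_gripper:
  increments:
    - [[0, 0, 0.004], [0, 0, 0]]
    - [[0, 0, 0.008], [0, 0, 0]]
    - [[0, 0, 0.0105], [0, 0, 0]]
    - [[0, 0, 0.0105], [0, 0, 0]]
    - [[0, 0, 0.0105], [0, 0, 0]]

```text
clock: 12.52
tcp_pos: [0.4888, -0.3747, 0.0407]
orientation: [0.001, 1.0, 0.0, 0.002]
wrist_force: [4.2, 0.9, 5.5]
finger_gap: 0.0252
grip_force: 61.5
```

Request:
shift_gripper:
  increments:
    - [[0, 0, 0], [0, 0, 0]]
    - [[0, 0, 0], [0, 0, 0]]
    - [[0, 0, 0], [0, 0, 0]]
    - [[0, 0, -0.06], [0, 0, 0]]
    - [[-0.04, 0, -0.12], [0, 0, 0]]
    - [[-0.1, 0, -0.15], [0, 0, 0]]
    - [[-0.14, 0, -0.15], [0, 0, 0]]
    - [[-0.14, 0, -0.15], [0, 0, 0]]
  finger_gap: 0.04

```text
clock: 13.52
tcp_pos: [0.3444, -0.3734, 0.1896]
orientation: [0.0, 1.0, -0.002, -0.0]
wrist_force: [0.5, 0.7, 0.1]
finger_gap: 0.0399
grip_force: 0.0
```

```bash
python3 - <<'E'
from h import *
for n in ("top","scene"):
  p=cam(n); hsv=cv2.cvtColor(p["image"],cv2.COLOR_RGB2HSV).astype(int)
  if n=="top": save(p,"t3.png",(345,195,495,285),5.3)
  red=((hsv[...,0]<8)|(hsv[...,0]>172))&(hsv[...,1]>150)&(hsv[...,2]>90)
  N,_,st,ce=cv2.connectedComponentsWithStats(red.astype(np.uint8))
  for i in range(1,N):
    if st[i,4]>30 and 340<ce[i,0]<440: print(n,st[i],ce[i].round(1),ray(p,*ce[i],.06).round(4))
  print(proj(p,[.487,-.3735,.068]),proj(p,[.487,-.3735,.0755]))
E
```

```text
top [395 207   9  10  71] [399.  211.4] [ 0.5912 -0.182   0.06  ]
top [406 237   7  14  85] [409.1 243.4] [ 0.487  -0.2131  0.06  ]
[459.74768583 243.15721199] [460.45421867 242.99274696]
[402.74555455 205.50084995] [402.98022205 203.99848503]
```

View pics/t3.png

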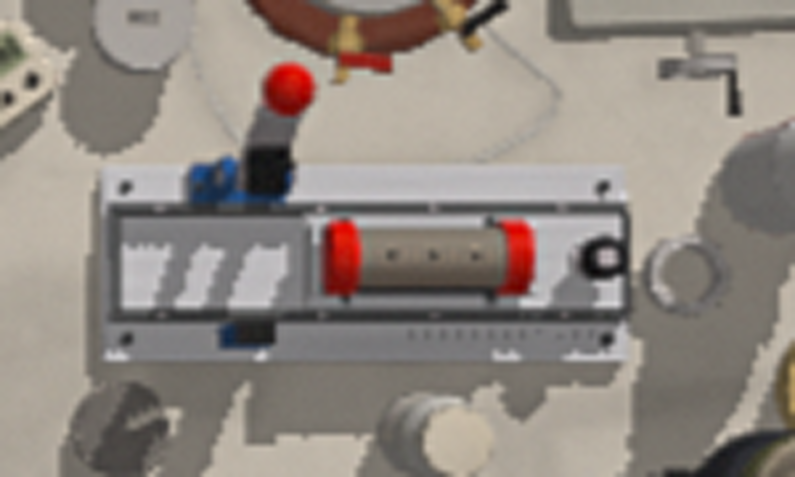

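The carriage is at loading. Lowering reproduced the home force and height signature (z 0.0407, +5.5 N, against 0.0407, +4.9 N at the start), so the pin is in. The tube's centre is at about (0.4875, -0.2665). I'll turn the gripper 90° above it.

Converted, -1.44 rad / 2 = -0.72.

Request:
shift_gripper:
  increments:
    - [[0, 0, 0], [0, 0, -0.09]]
    - [[0.03, -0.02, 0], [0, 0, -0.18]]
    - [[0.06, -0.04, 0], [0, 0, -0.27]]
    - [[0.09, -0.07, 0], [0, 0, -0.36]]
    - [[0.12, -0.09, 0], [0, 0, -0.45]]
    - [[0.143, -0.107, 0], [0, 0, -0.54]]
    - [[0.143, -0.107, 0], [0, 0, -0.63]]
    - [[0.143, -0.107, 0], [0, 0, -0.72]]
  finger_gap: 0.06

```text
clock: 14.62
tcp_pos: [0.4916, -0.2654, 0.1874]
orientation: [-0.001, 0.749, 0.663, -0.0]
wrist_force: [-0.3, -0.2, 0.2]
finger_gap: 0.0603
grip_force: 0.0
```

Request:
shift_gripper:
  increments:
    - [[0, 0, 0], [0, 0, -0.0655]]
    - [[0, 0, 0], [0, 0, -0.0655]]
    - [[0, 0, 0], [0, 0, -0.0655]]

```text
clock: 15.0
tcp_pos: [0.4907, -0.2663, 0.188]
orientation: [-0.0, 0.708, 0.707, -0.0]
wrist_force: [-0.3, 0.4, 0.4]
finger_gap: 0.0603
grip_force: 0.0
```

```bash
python3 - <<'E'
from h import *
s=env.get_state(); print(s["tcp_pos"],s["orientation"],s["joint_pos"])
p=cam("scene"); save(p,"s4.png",(330,170,440,260),7)
print(proj(p,[.487,-.3735,.068]),proj(p,[.487,-.3735,.0755]))
E
```

```text
[ 0.49067354 -0.26626008  0.18804505] [-3.72753349e-04  7.07547102e-01  7.06666085e-01 -5.42062226e-05] [-6.40974104e-01  2.97333407e-01 -8.25311531e-02  1.19168511e+00
  4.80751908e-07  9.31068170e-01]
[402.74555455 205.50084995] [402.98022205 203.99848503]
```

View pics/s4.png

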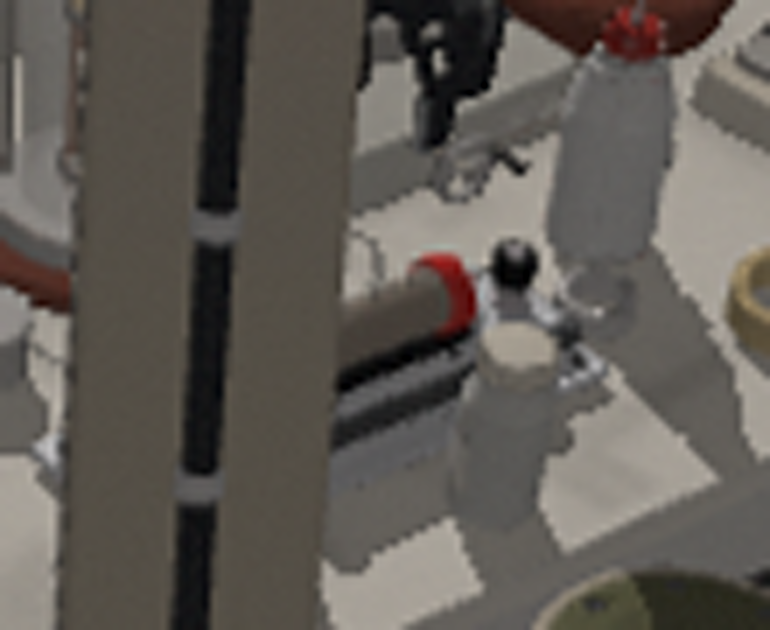

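The knob's top is at px (403.4,205.1). Home predicts row 205.5 and raised 204.0, so it is home. Now down onto the tube.

Request:
shift_gripper:
  increments:
    - [[0, -0.003, 0.05], [0, 0, 0]]
    - [[0, -0.003, 0.1], [0, 0, 0]]
    - [[0, -0.003, 0.125], [0, 0, 0]]
    - [[0, -0.003, 0.1425], [0, 0, 0]]
    - [[0, -0.003, 0.1425], [0, 0, 0]]
    - [[0, -0.003, 0.1425], [0, 0, 0]]

```text
clock: 15.8
tcp_pos: [0.4877, -0.267, 0.0469]
orientation: [0.001, 0.707, 0.707, 0.0]
wrist_force: [-0.2, 0.2, 1.1]
finger_gap: 0.06
grip_force: 0.0
```

Request:
shift_gripper:
  increments:
    - [[0, 0, 0], [0, 0, 0]]
    - [[0, 0, 0], [0, 0, 0]]
    - [[0, 0, 0], [0, 0, 0]]
    - [[0, 0, 0], [0, 0, 0]]
  finger_gap: 0.025
  force: 40

```text
clock: 16.3
tcp_pos: [0.4856, -0.2671, 0.0475]
orientation: [-0.0, 0.707, 0.707, -0.002]
wrist_force: [-7.1, -0.2, 7.8]
finger_gap: 0.0368
grip_force: 39.6
```

Request:
shift_gripper:
  increments:
    - [[0, -0.002, -0.01], [0, 0, 0]]
    - [[0, -0.002, -0.03], [0, 0, 0]]
    - [[0, -0.002, -0.06], [0, 0, 0]]
    - [[0, -0.002, -0.1], [0, 0, 0]]
    - [[0, -0.002, -0.13], [0, 0, 0]]
    - [[0, -0.002, -0.15], [0, 0, 0]]
    - [[0, -0.002, -0.15], [0, 0, 0]]
  force: 50

```text
clock: 17.18
tcp_pos: [0.4863, -0.2673, 0.1983]
orientation: [0.002, 0.707, 0.707, 0.0]
wrist_force: [-0.8, -0.6, -3.0]
finger_gap: 0.0362
grip_force: 50.7
```

```bash
python3 - <<'E'
from h import *
print(env.get_state()["joint_pos"].round(3))
E
```

```text
[-0.647  0.282 -0.078  1.206  0.     0.923]
```

Converted, -0.72 rad / 2 = -0.36.

```bash
cat >> h.py <<'E'
def to(x,y,z,phi):
    from scipy.spatial.transform import Rotation as R
    s=env.get_state(); w,a,b,c=s["orientation"]; r=R.from_quat([a,b,c,w])
    d=r.inv().apply(np.array([x,y,z])-s["tcp_pos"]); g=R.from_euler("z",phi)*R.from_euler("x",np.pi)
    print("row",d.round(4),(r.inv()*g).as_rotvec().round(4))
E
```

Request:
shift_gripper:
  increments:
    - [[0.03, -0.04, 0], [0, 0, 0]]
    - [[0.07, -0.075, 0], [0, 0, 0]]
    - [[0.13, -0.075, 0], [0, 0, 0]]
    - [[0.19, -0.075, 0], [0, 0, 0]]
    - [[0.25, -0.075, 0], [0, 0, -0.09]]
    - [[0.31, -0.07, 0], [0, 0, -0.18]]
    - [[0.37, -0.05, 0], [0, 0, -0.27]]
    - [[0.43, -0.03, 0], [0, 0, -0.36]]

```text
clock: 18.18
tcp_pos: [0.4544, 0.164, 0.1953]
orientation: [-0.0, 0.41, 0.912, -0.0]
wrist_force: [1.4, -1.5, -4.2]
finger_gap: 0.0361
grip_force: 51.2
```

```bash
python3 - <<'E'
from h import *
to(.489,.211,.14,np.pi-.05)
E
```

```text
row [0.0121 0.0571 0.0553] [-4.000e-04 -2.000e-04 -7.946e-01]
```

Converted, -0.79 rad / 2 = -0.395.

Request:
shift_gripper:
  increments:
    - [[0.012, 0.057, 0], [0, 0, -0.09]]
    - [[0.012, 0.057, 0.02], [0, 0, -0.18]]
    - [[0.012, 0.057, 0.04], [0, 0, -0.27]]
    - [[0.012, 0.057, 0.055], [0, 0, -0.36]]
    - [[0.012, 0.057, 0.055], [0, 0, -0.395]]
    - [[0.012, 0.057, 0.055], [0, 0, -0.395]]
    - [[0.012, 0.057, 0.055], [0, 0, -0.395]]

```text
clock: 19.05
tcp_pos: [0.4894, 0.2085, 0.1407]
orientation: [-0.0, 0.031, 1.0, -0.0]
wrist_force: [0.4, -0.0, -3.8]
finger_gap: 0.0364
grip_force: 51.6
```

```bash
python3 - <<'E'
from h import *
p=cam("top"); save(p,"t5.png",(235,205,325,280),7)
hsv=cv2.cvtColor(p["image"],cv2.COLOR_RGB2HSV).astype(int)
red=((hsv[...,0]<8)|(hsv[...,0]>172))&(hsv[...,1]>150)&(hsv[...,2]>60)
N,_,st,ce=cv2.connectedComponentsWithStats(red.astype(np.uint8))
for i in range(1,N):
    if st[i,4]>8 and 230<ce[i,0]<330 and ce[i,1]>200: print(st[i],ce[i].round(1),ray(p,*ce[i],.17).round(4))
to(.489,.211,.14,np.pi-.05)
for x in (-.06,0,.06): print(proj(p,[.489+x,.211-.05*x,.157]))
E
```

```text
[275 220   9   6  42] [279.1 222.4] [0.543  0.1958 0.17  ]
row [0.0007 0.0024 0.0009] [-0.0001 -0.0001 -0.0118]
[273.29680811 260.43315257]
[274.43671411 240.59902032]
[275.56965383 220.88610006]
```

View pics/t5.png

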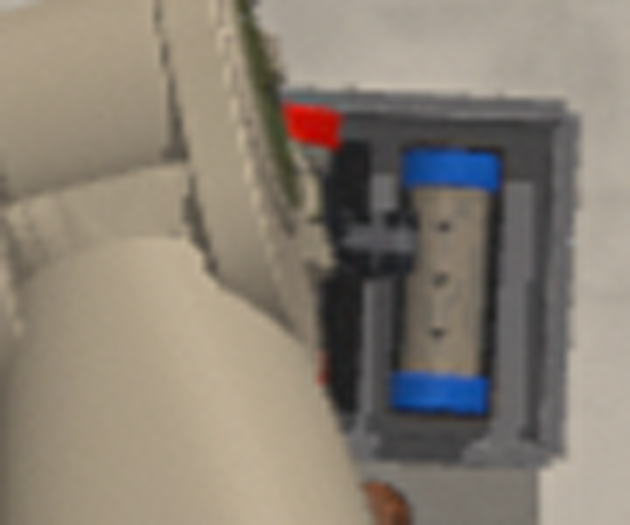

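The arm hides most of the tube. The visible far cap (crop 288–340, 103–148) sits where it should, over the black saddle. The residual is 2.5 mm in y and 0.012 rad. I'll lower in stages.

Careful with the scale: turns go in shares of 2 rad. That gives: -0.012 rad / 2 = -0.006.

Request:
shift_gripper:
  increments:
    - [[0, 0.0025, 0.02], [0, 0, -0.006]]
    - [[0, 0.0025, 0.05], [0, 0, -0.006]]
    - [[0, 0.0025, 0.075], [0, 0, -0.006]]
    - [[0, 0.0025, 0.095], [0, 0, -0.006]]
    - [[0, 0.0025, 0.108], [0, 0, -0.006]]
    - [[0, 0.0025, 0.112], [0, 0, -0.006]]
    - [[0, 0.0025, 0.112], [0, 0, -0.006]]

```text
clock: 19.98
tcp_pos: [0.4901, 0.2111, 0.0294]
orientation: [0.0, 0.024, 1.0, 0.0]
wrist_force: [0.3, -0.3, -3.2]
finger_gap: 0.0364
grip_force: 51.7
```

```bash
python3 - <<'E'
from h import *
to(.4895,.211,.0211,np.pi-.05); print(env.get_state()["wrist_force"])
E
```

```text
row [ 0.0006 -0.0001  0.0083] [0.0001 0.0005 0.001 ]
[ 0.25357074 -0.33145621 -3.24667291]
```

Request:
shift_gripper:
  increments:
    - [[0, 0, 0.003], [0, 0, 0]]
    - [[0, 0, 0.005], [0, 0, 0]]
    - [[0, 0, 0.006], [0, 0, 0]]
    - [[0, 0, 0.006], [0, 0, 0]]

```text
clock: 20.48
tcp_pos: [0.4898, 0.211, 0.0231]
orientation: [-0.0, 0.024, 1.0, -0.0]
wrist_force: [0.3, 0.3, -3.4]
finger_gap: 0.0367
grip_force: 51.7
```

Request:
shift_gripper:
  increments:
    - [[0, 0, 0.001], [0, 0, 0]]
    - [[0, 0, 0.002], [0, 0, 0]]
    - [[0, 0, 0.002], [0, 0, 0]]

```text
clock: 20.85
tcp_pos: [0.4899, 0.211, 0.0227]
orientation: [0.0, 0.024, 1.0, 0.0]
wrist_force: [-3.6, -1.9, 9.8]
finger_gap: 0.0365
grip_force: 53.2
```

The tube touches at z 0.0227, about the expected seat height. I'll ease off and release with a small opening.

Request:
shift_gripper:
  increments:
    - [[0, 0, -0.001], [0, 0, 0]]
    - [[0, 0, -0.001], [0, 0, 0]]
    - [[0, 0, -0.001], [0, 0, 0]]
  force: 20

```text
clock: 21.22
tcp_pos: [0.4899, 0.211, 0.0227]
orientation: [0.0, 0.024, 1.0, -0.0]
wrist_force: [-2.7, -1.0, 6.2]
finger_gap: 0.0364
grip_force: 52.5
```

Request:
shift_gripper:
  increments:
    - [[0, 0, 0], [0, 0, 0]]
    - [[0, 0, 0], [0, 0, 0]]
    - [[0, 0, 0], [0, 0, 0]]
  finger_gap: 0.047

```text
clock: 21.6
tcp_pos: [0.49, 0.2111, 0.022]
orientation: [0.0, 0.024, 1.0, -0.0]
wrist_force: [0.1, -1.2, 0.0]
finger_gap: 0.0471
grip_force: 0.0
```

Request:
shift_gripper:
  increments:
    - [[0, 0, -0.02], [0, 0, 0]]
    - [[0, 0, -0.05], [0, 0, 0]]
    - [[0, 0, -0.1], [0, 0, 0]]
    - [[0, 0, -0.15], [0, 0, 0]]
    - [[0.02, -0.06, -0.2], [0, 0, 0]]
    - [[0.05, -0.12, -0.2], [0, 0, 0]]
    - [[0.07, -0.18, -0.2], [0, 0, 0]]
    - [[0.09, -0.24, -0.2], [0, 0, 0]]

```text
clock: 22.6
tcp_pos: [0.3953, -0.0065, 0.2224]
orientation: [0.001, 0.024, 1.0, -0.0]
wrist_force: [1.4, -1.2, 0.2]
finger_gap: 0.0472
grip_force: 0.0
```

Request:
shift_gripper:
  increments:
    - [[0, -0.06, 0], [0, 0, 0]]
    - [[0, -0.12, 0], [0, 0, 0]]
    - [[0, -0.18, 0], [0, 0, 0]]
    - [[0, -0.2, 0], [0, 0, 0]]
    - [[0, -0.2, 0], [0, 0, 0]]

```text
clock: 23.22
tcp_pos: [0.3859, -0.2063, 0.2217]
orientation: [-0.0, 0.026, 1.0, 0.0]
wrist_force: [0.2, 0.5, -1.3]
finger_gap: 0.047
grip_force: 0.0
```

```bash
python3 - <<'E'
from h import *
p=cam("top"); save(p,"t6.png",(235,205,325,280),7)
hsv=cv2.cvtColor(p["image"],cv2.COLOR_RGB2HSV).astype(int)
for nm,m in (("red",((hsv[...,0]<8)|(hsv[...,0]>172))&(hsv[...,1]>150)&(hsv[...,2]>60)),("blue",(hsv[...,0]>100)&(hsv[...,0]<125)&(hsv[...,1]>140)&(hsv[...,2]>80))):
  N,_,st,ce=cv2.connectedComponentsWithStats(m.astype(np.uint8))
  for i in range(1,N):
    if st[i,4]>20 and 230<ce[i,0]<330 and ce[i,1]>200: print(nm,st[i],ce[i].round(1),ray(p,*ce[i],.045).round(4))
q=cam("scene")
print(nets.outline_of("plunger_knob",q)[:1] and 1)
E
```

```text
red [273 224  15   6  70] [279.7 226.3] [0.5448 0.2074 0.045 ]
red [272 256  14   6  81] [278.4 258.5] [0.4389 0.2109 0.045 ]
blue [254 221  14   7  66] [260.6 223.9] [0.5528 0.2703 0.045 ]
blue [293 226  14   7  69] [299.4 228.5] [0.5372 0.1426 0.045 ]
blue [252 254  15   5  71] [258.8 256. ] [0.4471 0.2753 0.045 ]
blue [291 258  14   6  72] [297.4 260.7] [0.4315 0.1487 0.045 ]
1
```

View pics/t6.png

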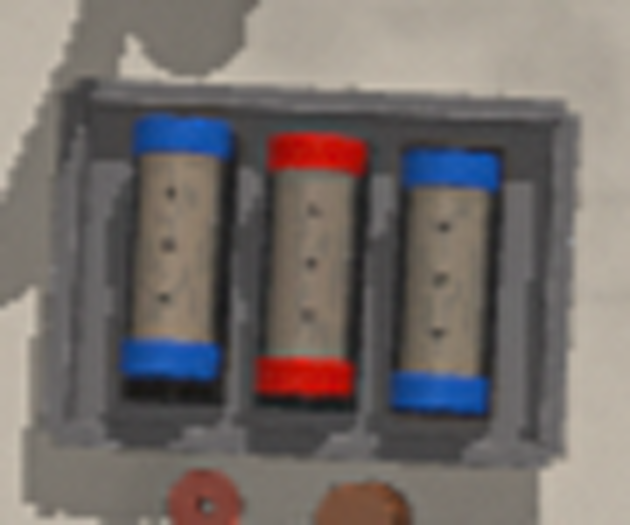

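The red-capped tube lies in the middle saddle between the blue-capped tubes. Its caps are at px (279.7,226.3) and (278.4,258.5). It is laterally centred to under 1 mm, within about 1° of the saddle's line and within about 3 mm along it, and the stored tubes haven't moved. Handing in.

```bash
python3 -c "
from workcell import env
print(env.hand_in())"
```

```text
the job is handed in; nothing more can be done
None
```

I handed the job in at about 23 s: the bar stands open, the carriage is at its loading position with the plunger home, and the red-capped tube lies in the empty tray saddle, within about 3 mm of centre and 1° of its line by camera; no verdict was returned.

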